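# Reset the tripped breaker

## Robot

A 6-joint arm with a two-finger parallel gripper is mounted at the origin on a cart in front of the work surface, level with it; the furniture and walls round the work are solid. World frame = base frame: x ahead of the robot, y to its left, z up, the work surface at z = 0. Lengths are in m, angles in rad, forces in N, time in s.
With the tool pointing down it reaches from about 0.3 to 0.775 m from the base axis. Payload 14.6 kg.
Tool frame: the origin (TCP) lies midway between the tips of the shut fingers; the grasp point (between the pads) lies 19 mm behind it (manip.tcp_to_grasp is the distance from the TCP to the grasp point, in m); x points along the fingers, y is the direction in which the jaws open and shut, and the axes are right-handed (so a half turn about x gives the same grasp; the last joint's range is limited). The gripper opens to 94 mm and grips with 3 to 60 N. Pads are 16 mm wide; open, the fingers measure 119 mm over their backs; the gripper's body (75 mm by 177 mm) begins 78 mm behind the grasp point.
Start: joints at [1.136, 0.3, 1.521, -0, 1.321, -0.067], TCP at [0.198, 0.513, 0.205] pointing down, gripper open.
Joint ranges: [-3.03, 3.03], [-0.79, 2.21], [0.23, 2.52], [-1.04, 4.18], [0, 3.07], [-2.55, 2.55]. Speed limits (rad/s): [2.22, 2.22, 2.57, 3.14, 3.14, 3.14].

## Interface

Orientations are given as a 3x3 rotation matrix whose columns are the frame's x, y, z axes.
In Python, from station import manip gives the robot as it stands.
- The arm moves only by the tool servo_tool, never from a script. Its argument "targets" is a list of rows, each a list of 4 numbers: the shift along the tool's x, y, z normalised to -1 to 1, where 1 is 50 mm, then the turn about the tool's x normalised to -1 to 1, where 1 is 0.5 rad. A call has 1 to 10 rows; each row shifts and turns the commanded pose from where the row before left it, along the tool's axes as they then stand; what a row does not reach is not made up. A row lasts 1/8 s, in which the tool goes at most 62.5 mm and 10.7 degrees, less where a joint would pass 70% of its speed; a pose out of reach is approached as far as the arm can. A call with a number of a shift or a turn outside -1 to 1 is refused whole. A call with a gripper value outside its range is refused whole. "claw" is the opening, from 0 (shut) to 1 (fully open), set as the call begins (left out, the last holds). The fingers move at their own pace and stop on an object; "force" is the grip in N (left out, the last holds). Time passes only in rows, so rows that do not move let the fingers close. It gives the time, the measured TCP pose, the force and the opening at its end, in the units of the state.
- manip.read_state(): the state, without advancing time (a new reading comes with each control period).
- manip.capture(name): name is "scene" or "top"; returns a dict with "pixels" (420x560x3 uint8, red, green, blue), "fovy" (degrees; the focal length in pixels is half the picture's height over the tangent of half this angle, whatever the lens; pixels are square), "cx", "cy" (the principal point, pixels), "extrinsics" (4x4, takes a point from camera to world coordinates). Camera axes: x right, y down, z forward; pixel columns grow to the right and rows downward; lengths in m; the calibration is good to about 2 mm. A picture is of the moment at which its call begins. There is no depth.
- manip.job_done(): hands the job in, once; it reports no verdict.
The state is a dict: "clock": time; "joints": joint angles; "dq": joint speeds; "tau": joint torques, N m; "tool_pos": TCP position; "ee_rot": TCP orientation; "wrist_force": force on the tool from outside, world axes, zero at the start; "ft_torque": the same for the moment, N m; "width": finger opening in m.
Only numpy, scipy, OpenCV 4.12 (cv2) and the standard library are available. Lean on these libraries where they do the work, as an engineer would, in place of code of your own. Each camera call takes 0.05 s, during which the arm holds its last target.

## Task

The breaker with the blue lever on the portable power distributor has tripped: its lever stands midway. Reset it with the fingertips, without gripping the lever: push it gently all the way to off (towards the side with the blue outlet caps), then all the way back to on, like its neighbours, and withdraw. Leave the other levers and the tools and tape lying on and beside the box as they are.

Things in the scene. Friction and masses are not known exactly. Their poses are not given: they have to be found in the camera images.
- distributor: Portable power distributor: black rubber box 240 (x) x 310 (y) x 105 mm, fixed. Origin: centre of underside, on the bench. -x side, towards the robot: three round blue outlet caps (23 mm proud); +x side: pale clear flap hanging down. Carrying bows at the y ends, 36 mm proud. On top three white breakers side by side along y, 78 mm apart, in varying order; levers 22 mm to +x of the box centre.
- lever_blue (a joint): Blue lever, the tripped one. 0 = upright, midway; -0.55 = fully off (leaning to the outlet caps), +0.55 = fully on (leaning to the flap); rad. Starts within 0.12 of midway. Stays where it is left up to about 0.4 either side; beyond that it snaps by itself to the stop at 0.55. About 4 N at the tip moves it from midway, about 10 N near the face brings it back from a stop.
- lever_blue_pivot (a point): Point on the hinge axis of the blue lever, 14 mm below the breaker's face, at mid width. Its axes are the box's: x from the outlet caps to the flap, y along the hinge and the row of breakers. It does not move.
- lever_blue_tip (a point): Middle of the blue lever's tip, 38 mm from its hinge axis (24 mm above the face when upright, 18 mm at either end). Its z points outward along the lever, y along the hinge. The lever is a bar 22 mm wide (y) and 12 mm thick (x).
- lever_black (a joint): Lever of the breaker with the black lever, same form, on (0.55) at the start. To be left on.
- lever_black_tip (a point): Middle of the black lever's tip, 38 mm from its hinge axis.
- lever_green (a joint): Lever of the breaker with the green lever, same form, on (0.55) at the start. To be left on.
- lever_green_tip (a point): Middle of the green lever's tip, 38 mm from its hinge axis.
- tape_roll: Loose roll of thread tape, blue and white, 58 mm across, 14 mm high, lying on the box top between the breakers and the outlet side. Origin: centre of its underside.
- pliers: Loose pliers with blue grips, 193 (x) x 67 x 14 mm, on the bench to the left of the box. Origin: underside, middle.
- screwdriver: Loose screwdriver with a yellow handle, 207 (y) x 31 x 35 mm, on the bench to the right of the box. Origin: underside, middle.
- breaker_blue: White breaker with the blue lever, 112 (x) x 70 (y) mm, fixed on the box. Origin: centre of its underside, 108 mm above the bench; the face round the lever, 70 x 70 mm, lies 20 mm higher. Axes as the box's.
- breaker_black: White breaker with the black lever, 112 (x) x 70 (y) mm, fixed on the box. Origin: centre of its underside, 108 mm above the bench; the face round the lever, 70 x 70 mm, lies 20 mm higher. Axes as the box's.
- breaker_green: White breaker with the green lever, 112 (x) x 70 (y) mm, fixed on the box. Origin: centre of its underside, 108 mm above the bench; the face round the lever, 70 x 70 mm, lies 20 mm higher. Axes as the box's.

How it is judged:
By the outcome, as a careful person would: the job done as asked, in the order asked, and still so for the second after the job is handed in, with the robot touching nothing.
It also fails if it takes over 42 s, if anything falls off the work surface, if the arm or the gripper's body presses on something with over 40 N, if the wrist force passes 120 N, or if a joint passes its speed limit or range.

## Working session

There is one attempt and no reset: what is moved stays moved. The work goes in short steps, Python scripts to look and compute and a tool call to move; the robot and the scene stay as the last step left them, time stands still between calls to the robot, and variables do not carry over. Pictures are saved under pics/ and viewed, and the job is handed in when it is done.

Besides the shell and the picture viewer there is one more tool, called after ">>>" in YAML: its name, and indented under it one key for each argument. servo_tool: Moves the arm, as the interface text tells. Scaled input: -1 to 1 covers 50 mm each way for a shift and 0.5 rad each way for a turn. Its arguments: {"type":"object","properties":{"targets":{"type":"array","items":{"type":"array","items":{"type":"number"}}},"claw":{"type":"number"},"force":{"type":"number"}},"required":["targets"]}

```bash
mkdir -p pics; python3 - <<'E'
from station import manip
import cv2,numpy as np
s=manip.read_state()
print(s)
for n in("scene","top"):
    c=manip.capture(n); cv2.imwrite(f"pics/{n}0.png",c["pixels"][:,:,::-1]); np.savez(f"{n}0.npz",**c)
    print(n,c["fovy"],c["cx"],c["cy"],c["extrinsics"])
E
```

```text
{'clock': 0.0, 'joints': array([ 1.13638207e+00,  3.00476611e-01,  1.52158762e+00, -4.85293065e-06,
        1.32070911e+00, -6.65889902e-02]), 'dq': array([ 0.00061603,  0.00087171, -0.00092931,  0.00181976, -0.00035876,
       -0.00080404]), 'tau': array([ 1.19533186e-03, -5.31805408e+01, -3.52741063e+01,  7.09229009e-02,
        2.42983690e-02, -1.23315979e-05]), 'tool_pos': array([0.19765785, 0.51296787, 0.20488054]), 'ee_rot': array([[-4.92661632e-04,  3.59585603e-01,  9.33111971e-01],
       [-1.07300060e-03,  9.33111357e-01, -3.59585933e-01],
       [-9.99999303e-01, -1.17838389e-03, -7.38725976e-05]]), 'wrist_force': array([-0.35298339, -0.08129804,  0.37853214]), 'ft_torque': array([ 0.02577116, -0.01818483, -0.02851997]), 'width': 0.09374909326867156}
scene 52.17368061738953 283.6605152873988 212.23018634799877 [[ 0.96288239  0.14105204 -0.23013436  0.74106545]
 [ 0.26953528 -0.45687081  0.84771445 -0.72987331]
 [ 0.01443018 -0.87827865 -0.47793136  0.57154183]
 [ 0.          0.          0.          1.        ]]
top 47.84562332499404 279.9031615979483 205.8714185774175 [[ 0.00298721 -0.9958142   0.09135184  0.46003537]
 [-0.99996883 -0.00230695  0.00755126  0.03900426]
 [-0.00730891 -0.09137155 -0.99579005  1.07640295]
 [ 0.          0.          0.          1.        ]]
```

View pics/scene0.png

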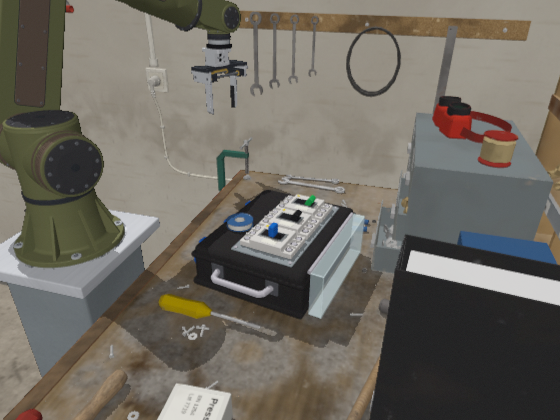

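View pics/top0.png

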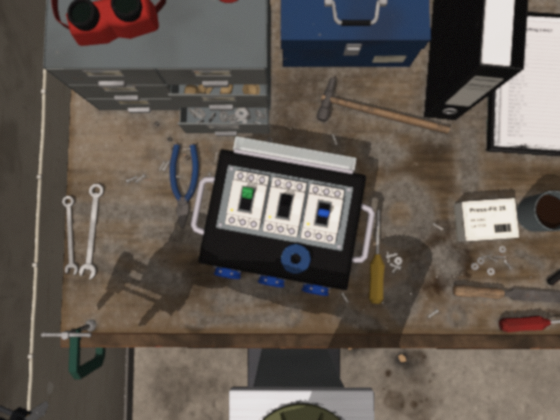

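The scene view shows the blue lever nearest the camera at about (273,230), with black and green behind it. In the top view the levers are blue (323,213), black (285,206) and green (247,195), and the tape is at (296,258).

```bash
cat > h.py <<'E'
import numpy as np,cv2
def ray(c,u,v):
    h=c["pixels"].shape[0]; f=h/2/np.tan(np.radians(float(c["fovy"]))/2)
    E=c["extrinsics"]; d=E[:3,:3]@np.array([(u-c["cx"])/f,(v-c["cy"])/f,1.]); return E[:3,3],d
def onz(c,u,v,z):
    o,d=ray(c,u,v); return o+d*(z-o[2])/d[2]
def proj(c,p):
    h=c["pixels"].shape[0]; f=h/2/np.tan(np.radians(float(c["fovy"]))/2)
    E=c["extrinsics"]; q=E[:3,:3].T@(np.asarray(p)-E[:3,3]); return q[:2]/q[2]*f+[float(c["cx"]),float(c["cy"])]
E
python3 - <<'E'
import numpy as np,cv2
from h import *
t=np.load("top0.npz");s=np.load("scene0.npz")
a=t["pixels"][135:305,180:380,::-1]; cv2.imwrite("pics/topc.png",cv2.resize(a,(800,680)[:2] and (700,595),interpolation=cv2.INTER_CUBIC))
a=s["pixels"][180:310,190:370,::-1]; cv2.imwrite("pics/scc.png",cv2.resize(a,(792,572),interpolation=cv2.INTER_CUBIC))
E
```

```text
(no output)
```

View pics/topc.png

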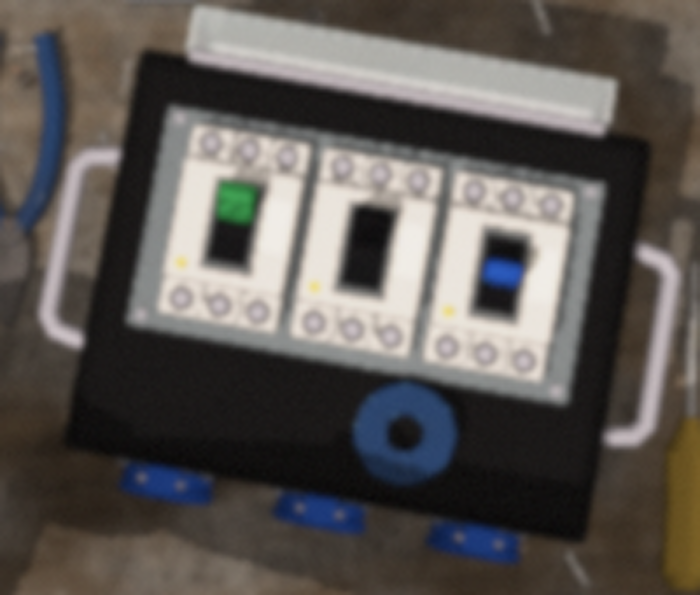

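View pics/scc.png

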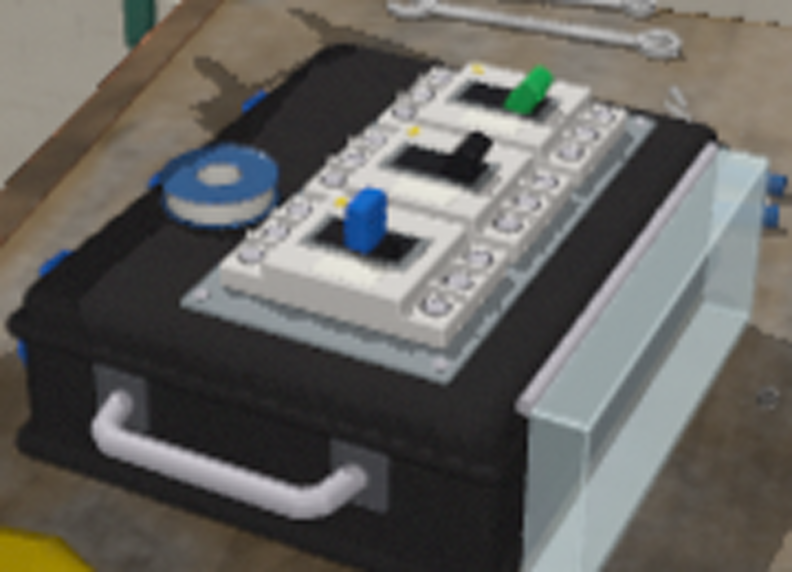

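```bash
python3 - <<'E'
import numpy as np,cv2
from h import *
t=np.load("top0.npz");s=np.load("scene0.npz")
pix=lambda u,v:(180+u*.2857,135+v*.2857)
# plate corners (z~.108): TL,TR,BR,BL
for z,n,pts in((.108,"plate",[(172,108),(605,183),(567,402),(128,325)]),(.128,"slots",[(236,225),(368,248),(500,275)]),(.122,'tape',[(405,433)])):
    P=np.array([onz(t,*pix(*p),z) for p in pts]); print(n,P.round(4).tolist())
    if n=="plate":
        print(P.mean(0)); 
        for a,b in((0,1),(3,2)):
            d=P[a]-P[b]; print("yaw",np.degrees(np.arctan2(-d[0],d[1])),np.linalg.norm(d))
        for a,b in((0,3),(1,2)):
            d=P[a]-P[b]; print("yaw",np.degrees(np.arctan2(d[1],d[0])),np.linalg.norm(d))
    if n=="slots":
        d=P[0]-P[2]; print("yaw",np.degrees(np.arctan2(-d[0],d[1])),np.linalg.norm(d)/2)
# blue blob
for c,box,n in((t,(200,225,310,335),"top"),(s,(220,240,262,282),"scene")):
    im=cv2.cvtColor(c["pixels"],cv2.COLOR_RGB2HSV); m=cv2.inRange(im,(100,150,60),(130,255,255))
    k=np.zeros_like(m);r0,r1,c0,c1=box;k[r0:r1,c0:c1]=m[r0:r1,c0:c1]
    v,u=np.nonzero(k);print(n,u.min(),u.max(),v.min(),v.max(),u.mean(),v.mean())
    if n=="top":print(onz(c,u.mean(),v.mean(),.152))
E
```

```text
plate [[0.6319, 0.1518, 0.108], [0.5877, -0.1038, 0.108], [0.4593, -0.0803, 0.108], [0.5034, 0.1759, 0.108]]
[0.54555646 0.03590941 0.108     ]
yaw -9.819115954519518 0.2593497364776172
yaw -9.764370693802382 0.25994338014258384
yaw -10.628596793559234 0.1307615132854637
yaw -10.369588595400455 0.1305061144579898
slots [[0.5602, 0.1117, 0.128], [0.5471, 0.0357, 0.128], [0.5317, -0.0401, 0.128]]
yaw -10.6353582101991 0.07721119655733902
tape [[0.4414, 0.0143, 0.122]]
top 318 328 208 217 323.0 212.36904761904762
[ 0.53226292 -0.03837695  0.152     ]
scene 268 277 223 237 272.5877192982456 229.8859649122807
```

>>> servo_tool:
  targets:
    - [0,0,0,-0.19]
    - [0,0,0,-0.19]
    - [0,-0.5,0.47,0]
    - [0,-0.5,0.47,0]
    - [0,-0.5,0.47,0]
    - [0,-0.5,0.47,0]
    - [0,-0.5,0.47,0]
    - [0,-0.5,0.47,0]
    - [0,-0.5,0.47,0]
    - [0,-0.5,0.47,0]
  claw: 0

```text
clock: 1.35
tool_pos: [0.3478, 0.282, 0.2053]
ee_rot: [[-0.0, 0.177, 0.984], [-0.0, 0.984, -0.177], [-1.0, -0.0, -0.0]]
wrist_force: [0.9, 0.3, 0.3]
width: 0.0007
```

```bash
python3 - <<'E'
import numpy as np
from h import *
t=np.load("top0.npz");s=np.load("scene0.npz")
p=np.array([.532,-.0395,.114])
for th in(-.1,0,.1):
    q=p+.038*np.array([np.sin(th)*.984,-np.sin(th)*.179,np.cos(th)])
    print(th,proj(t,q),proj(s,q))
print(proj(s,p+[0,0,.014]))
# scene-only: slot corners in scc: scale 4.4
for u,v in((340,205),(435,237),(395,262),(300,233)): print(onz(s,190+u/4.4,180+v/4.4,.128))
E
```

```text
-0.1 [323.22982834 214.41313172] [270.98210165 223.98976612]
0 [323.57490225 212.50437126] [272.71501854 224.35593342]
0.1 [323.90333164 210.61200441] [274.45347139 224.8925216 ]
[272.68781727 234.88646626]
[ 0.51208385 -0.01191264  0.128     ]
[ 0.56150994 -0.02644859  0.128     ]
[ 0.55012539 -0.05194972  0.128     ]
[ 0.5023568  -0.04091268  0.128     ]
```

>>> servo_tool:
  targets:
    - [0,-0.56,0.53,0]
    - [0,-0.56,0.53,0]
    - [0,-0.56,0.53,0]
    - [0,-0.56,0.53,0]
    - [0,-0.56,0.53,0]
    - [0,-0.56,0.53,0]
    - [0,-0.56,0.53,0]
    - [0,-0.56,0.53,0]
    - [0,-0.56,0.53,0]
    - [0,-0.56,0.53,0]

```text
clock: 2.6
tool_pos: [0.5592, -0.0405, 0.2051]
ee_rot: [[-0.001, 0.177, 0.984], [0.0, 0.984, -0.177], [-1.0, 0.0, -0.001]]
wrist_force: [0.6, 0.1, -0.2]
width: 0.0004
```

>>> servo_tool:
  targets:
    - [0,0,0,0]
    - [0.4,0,0,0]

```text
clock: 2.85
tool_pos: [0.559, -0.0392, 0.186]
ee_rot: [[0.002, 0.177, 0.984], [-0.0, 0.984, -0.177], [-1.0, 0.0, 0.002]]
wrist_force: [-0.0, -0.2, 0.8]
width: 0.0006
```

```bash
cat > look.py <<'E'
import sys,numpy as np,cv2
from station import manip
n=sys.argv[1]
for k,b,in(("top",(160,270,250,390)),("scene",(180,290,210,350))):
    c=manip.capture(k);np.savez(f"{k}{n}.npz",**c);r0,r1,c0,c1=b
    im=c["pixels"][r0:r1,c0:c1,::-1]; im=cv2.resize(im,None,fx=4,fy=4,interpolation=cv2.INTER_CUBIC)
    if k=="top":A=im
    else: B=im
W=min(A.shape[1],B.shape[1]); 
s=np.vstack([A[:,:W],B[:,:W]]); s=cv2.resize(s,None,fx=.66,fy=.66); cv2.imwrite(f"pics/l{n}.png",s); print(s.shape)
st=manip.read_state();p=np.array([.532,-.038,.114]);d=(st["tool_pos"]-p)*1000
print(st["clock"],"rel box x,y,z mm",d[0]*.984-d[1]*.178,d[0]*.178+d[1]*.984,d[2],st["wrist_force"])
E
python3 look.py 1
```

```text
(581, 370, 3)
2.95 rel box x,y,z mm 25.250205555044026 3.9075546234315706 69.5738927859456 [ 0.19830202  0.07487647 -0.10080558]
```

View pics/l1.png

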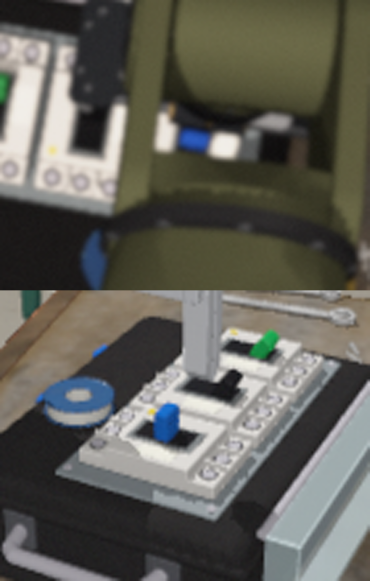

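The fingers are above and to the flap side of the blue lever. The scene view has the lever at about (165,422) and the fingertip coming down at (200,375). I'll lower it there.

>>> servo_tool:
  targets:
    - [0.3,-0.06,0,0]
    - [0.3,0,0,0]
    - [0.2,0,0,0]
    - [0.14,0,0,0]
    - [0,0,0,0]

```text
clock: 3.58
tool_pos: [0.5581, -0.0422, 0.138]
ee_rot: [[-0.001, 0.177, 0.984], [0.0, 0.984, -0.177], [-1.0, -0.0, -0.001]]
wrist_force: [0.3, -0.4, -0.4]
width: 0.0002
```

```bash
python3 look.py 2
```

```text
(581, 370, 3)
3.675 rel box x,y,z mm 26.74464019801657 0.4608146441673169 24.799532301346947 [-0.15807716  0.27047341 -0.58786043]
```

View pics/l2.png

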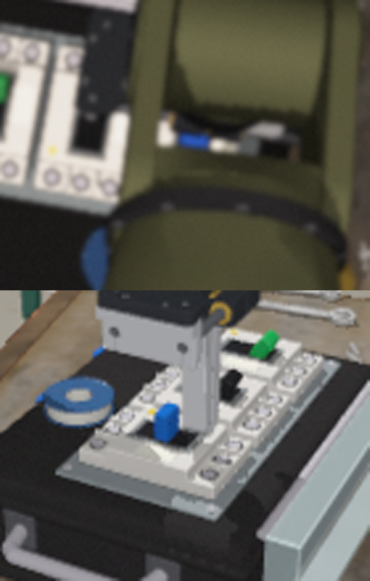

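The finger is beside the lever on the flap side at (200,425) and isn't touching it. Next I'll push gently towards the caps.

>>> servo_tool:
  targets:
    - [0.06,0,-0.06,0]
    - [0,0,-0.06,0]
    - [0,0,-0.06,0]
    - [0,0,-0.06,0]
    - [0,0,-0.06,0]
    - [0,0,-0.06,0]

```text
clock: 4.42
tool_pos: [0.5406, -0.0391, 0.1359]
ee_rot: [[0.001, 0.177, 0.984], [-0.0, 0.984, -0.177], [-1.0, 0.0, 0.001]]
wrist_force: [1.7, -0.5, 2.7]
width: 0.0003
```

>>> servo_tool:
  targets:
    - [0,0,-0.02,0]
    - [0,0,-0.02,0]
    - [0,0,0,0]

```text
clock: 4.8
tool_pos: [0.5382, -0.0387, 0.1352]
ee_rot: [[-0.001, 0.177, 0.984], [0.0, 0.984, -0.177], [-1.0, -0.0, -0.001]]
wrist_force: [0.2, 0.1, -0.2]
width: 0.0004
```

```bash
python3 look.py 3
```

```text
(581, 370, 3)
4.9 rel box x,y,z mm 6.358785689317035 0.4041818247874619 21.20982852676019 [ 0.36614873 -0.38681133  0.07434093]
```

View pics/l3.png

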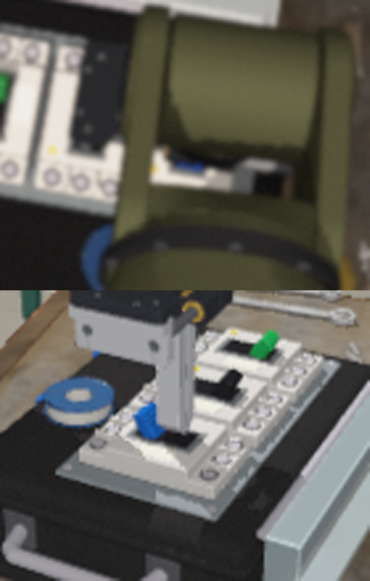

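The lever now leans towards the caps at (147,422) and the force has dropped to zero, so it may have snapped. I'll push a little more to make sure.

>>> servo_tool:
  targets:
    - [0,0,-0.03,0]
    - [0,0,-0.03,0]
    - [0,0,0,0]

```text
clock: 5.28
tool_pos: [0.5354, -0.0382, 0.1355]
ee_rot: [[-0.0, 0.177, 0.984], [0.0, 0.984, -0.177], [-1.0, -0.0, -0.0]]
wrist_force: [0.6, -0.5, 0.5]
width: 0.0006
```

>>> servo_tool:
  targets:
    - [0,0,-0.03,0]
    - [0,0,0,0]

```text
clock: 5.52
tool_pos: [0.5343, -0.038, 0.1356]
ee_rot: [[0.001, 0.177, 0.984], [-0.0, 0.984, -0.177], [-1.0, 0.0, 0.001]]
wrist_force: [2.5, -0.3, -0.2]
width: 0.0002
```

```bash
cat > ang.py <<'E'
import sys,numpy as np,cv2
from h import *
s=np.load(f"scene{sys.argv[1]}.npz")
hsv=cv2.cvtColor(s["pixels"],cv2.COLOR_RGB2HSV);m=cv2.inRange(hsv,(100,150,40),(130,255,255))
k=np.zeros_like(m);k[215:245,255:300]=m[215:245,255:300]
v,u=np.nonzero(k);print("blob",u.min(),u.max(),v.min(),v.max(),u.mean(),v.mean())
p=np.array([.532,-.038,.114])
for th in(-.55,-.4,0,.4,.55):
    e=np.array([.984,-.178,0]);ax=np.sin(th)*e+[0,0,np.cos(th)];n=np.cos(th)*e-[0,0,np.sin(th)]
    q=np.array([proj(s,p+l*ax+w*n+y*np.array([.178,.984,0])) for l in(16,38) for w in(-6,6) for y in(-11,11) for l,w,y in[(l/1e3,w/1e3,y/1e3)]])
    print(th,q.min(0).round(1),q.max(0).round(1),q.mean(0).round(1))
E
python3 look.py 4;python3 ang.py 1;python3 ang.py 3; python3 ang.py 4
```

```text
(581, 370, 3)
5.625 rel box x,y,z mm 2.2611247373014605 0.4211707175335218 21.60192435929427 [ 1.67349563 -0.72372551  0.77710929]
blob 268 277 223 237 272.5877192982456 229.8859649122807
-0.55 [259.  227.4] [275.4 242.5] [271.3 237.6]
-0.4 [261.1 226.5] [275.4 242.9] [271.7 237.5]
0 [267.6 225.8] [275.4 243.9] [272.9 237.6]
0.4 [270.7 228. ] [275.4 244.9] [274.1 238.1]
0.55 [271.8 229.4] [277.2 245.2] [274.5 238.5]
blob 261 271 223 235 265.85869565217394 229.59782608695653
-0.55 [259.  227.4] [275.4 242.5] [271.3 237.6]
-0.4 [261.1 226.5] [275.4 242.9] [271.7 237.5]
0 [267.6 225.8] [275.4 243.9] [272.9 237.6]
0.4 [270.7 228. ] [275.4 244.9] [274.1 238.1]
0.55 [271.8 229.4] [277.2 245.2] [274.5 238.5]
blob 261 272 223 235 265.57142857142856 230.27272727272728
-0.55 [259.  227.4] [275.4 242.5] [271.3 237.6]
-0.4 [261.1 226.5] [275.4 242.9] [271.7 237.5]
0 [267.6 225.8] [275.4 243.9] [272.9 237.6]
0.4 [270.7 228. ] [275.4 244.9] [274.1 238.1]
0.55 [271.8 229.4] [277.2 245.2] [274.5 238.5]
```

View pics/l4.png

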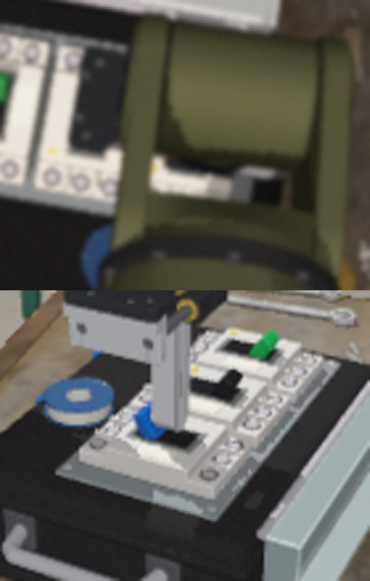

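The lever did not move (blob at u 261 in both pictures) while the finger advanced 4 mm, so it has snapped to the off stop. Now I'll lift, cross over and come down on the caps side.

>>> servo_tool:
  targets:
    - [0,0,0.1,0]
    - [-0.4,0,0,0]
    - [-0.5,0,0,0]
    - [0,0,-0.35,0]
    - [0,0,-0.35,0]
    - [0,0,-0.24,0]
    - [0,0,0,0]

```text
clock: 6.5
tool_pos: [0.4926, -0.0305, 0.1806]
ee_rot: [[0.0, 0.177, 0.984], [0.0, 0.984, -0.177], [-1.0, 0.0, 0.0]]
wrist_force: [-0.1, -0.3, -0.0]
width: 0.0003
```

```bash
sed -i 's/for l in(16,38) for w in(-6,6) for y in(-11,11) for l,w,y in\[(l\/1e3,w\/1e3,y\/1e3)\]/for l in(.016,.038) for w in(-.006,.006) for y in(-.011,.011)/' ang.py; python3 look.py 5; python3 ang.py 5
```

```text
(581, 370, 3)
6.6 rel box x,y,z mm -39.55903950176936 0.343242824869499 66.55774509517688 [ 0.70506879 -0.50856721  0.46171072]
blob 261 273 223 235 266.6936936936937 229.4954954954955
-0.55 [259.  220.9] [274. 237.] [266.5 228.9]
-0.4 [261.1 220.7] [275.1 236.4] [268.1 228.5]
0 [267.6 220.8] [278.2 237. ] [272.9 228.8]
0.4 [270.7 222.9] [284.8 239.3] [277.7 231. ]
0.55 [271.8 224.3] [286.9 240.3] [279.4 232.3]
```

View pics/l5.png

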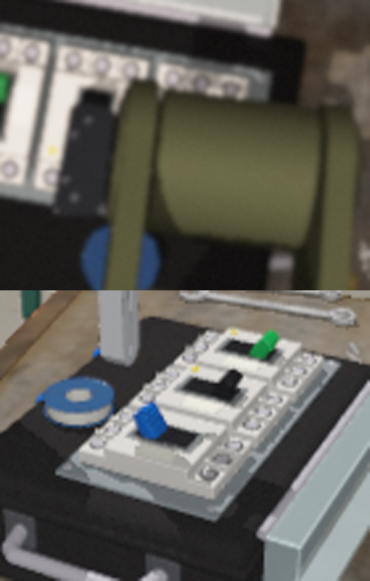

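The lever stands clearly off: its blob centre of 266.7 matches the 266.5 predicted for -0.55. The fingers are above the outlet side.

>>> servo_tool:
  targets:
    - [0.3,0,0,0]
    - [0.3,0,0,0]
    - [0.2,0,0,0]
    - [0.12,0,0,0]
    - [0,0,0,0]

```text
clock: 7.22
tool_pos: [0.4926, -0.0305, 0.1341]
ee_rot: [[-0.001, 0.177, 0.984], [0.0, 0.984, -0.177], [-1.0, -0.0, -0.001]]
wrist_force: [0.3, 0.1, 0.3]
width: 0.0008
```

>>> servo_tool:
  targets:
    - [0,0,0.06,0]
    - [0,0,0.06,0]
    - [0,0,0.06,0]
    - [0,0,0.06,0]

```text
clock: 7.72
tool_pos: [0.5037, -0.0324, 0.1348]
ee_rot: [[-0.003, 0.177, 0.984], [0.0, 0.984, -0.177], [-1.0, -0.0, -0.003]]
wrist_force: [-10.2, 1.5, 7.2]
width: 0.0004
```

>>> servo_tool:
  targets:
    - [0,0,0.06,0]
    - [0,0,0.06,0]
    - [0,0,0.06,0]
    - [0,0,0.06,0]
    - [0,0,0,0]

```text
clock: 8.35
tool_pos: [0.5167, -0.0348, 0.1345]
ee_rot: [[0.0, 0.177, 0.984], [-0.0, 0.984, -0.177], [-1.0, 0.0, 0.0]]
wrist_force: [-0.4, 0.5, 0.6]
width: 0.0004
```

```bash
python3 look.py 6; python3 ang.py 6|head -1
```

```text
(581, 370, 3)
8.45 rel box x,y,z mm -15.757083684313013 0.3689142849175133 20.403582662388523 [-0.77339013  0.53314164 -0.41719485]
blob 268 277 223 237 272.625 230.00892857142858
```

View pics/l6.png

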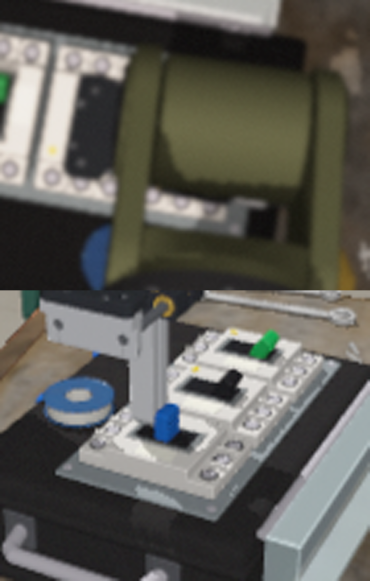

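The lever is back at midway at (165,422), with the finger just behind it. I'll push on to on, up to about -4 mm.

>>> servo_tool:
  targets:
    - [0,0,0.05,0]
    - [0,0,0.05,0]
    - [0,0,0.05,0]
    - [0,0,0.04,0]
    - [0,0,0.03,0]
    - [0,0,0,0]

```text
clock: 9.2
tool_pos: [0.5273, -0.0368, 0.1343]
ee_rot: [[-0.0, 0.177, 0.984], [0.0, 0.984, -0.177], [-1.0, 0.0, -0.0]]
wrist_force: [-1.0, 0.7, -0.1]
width: 0.0004
```

```bash
python3 look.py 7; python3 ang.py 7|head -1
```

```text
(581, 370, 3)
9.3 rel box x,y,z mm -4.980438992813372 0.38068095408628344 20.395145524100418 [ 0.30774136  0.14734395 -0.28661459]
blob 272 284 226 238 278.84090909090907 232.89772727272728
```

View pics/l7.png

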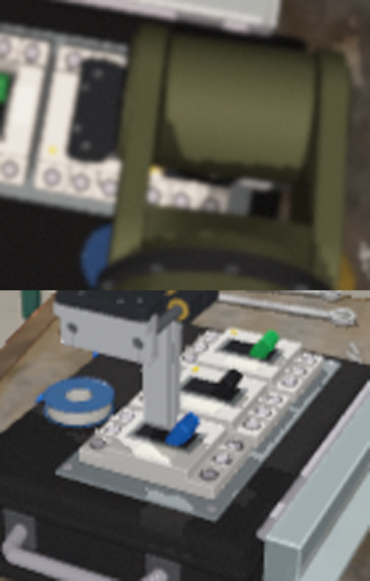

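The lever leans to the flap at (183,428) and the force is near zero. One small extra nudge to confirm, then I'll withdraw.

>>> servo_tool:
  targets:
    - [0,0,0.03,0]
    - [0,0,0.02,0]
    - [0,0,0,0]

```text
clock: 9.68
tool_pos: [0.5286, -0.037, 0.134]
ee_rot: [[-0.003, 0.177, 0.984], [0.0, 0.984, -0.177], [-1.0, -0.0, -0.003]]
wrist_force: [-7.9, -0.2, 2.0]
width: 0.0002
```

>>> servo_tool:
  targets:
    - [0,0,-0.15,0]
    - [-0.3,0,0,0]
    - [-0.5,0,0,0]
    - [-0.5,0,0,0]
    - [-0.5,0,0,0]
    - [0,0.3,-0.5,0]
    - [0,0.6,-0.5,0]
    - [0,0.6,-0.3,0]
    - [0,0.6,-0.3,0]
    - [0,0.6,-0.3,0]

```text
clock: 10.92
tool_pos: [0.4526, 0.1149, 0.2258]
ee_rot: [[0.002, 0.177, 0.984], [0.0, 0.984, -0.177], [-1.0, 0.001, 0.002]]
wrist_force: [0.2, -0.1, 1.2]
width: 0.0004
```

>>> servo_tool:
  targets:
    - [0,0.7,-0.4,0]
    - [0,0.7,-0.4,0]
    - [0,0.7,-0.4,0]
    - [0,0.7,-0.4,0]
    - [0,0.7,-0.2,0]
    - [0,0.6,0,0]
    - [0,0,0,0]

```text
clock: 11.8
tool_pos: [0.4003, 0.3329, 0.2252]
ee_rot: [[0.001, 0.175, 0.985], [0.001, 0.985, -0.175], [-1.0, 0.001, 0.001]]
wrist_force: [0.4, 0.0, 0.1]
width: 0.0001
```

```bash
python3 look.py 8; python3 ang.py 8; python3 - <<'E'
import numpy as np,cv2
a=np.load("top8.npz")["pixels"][120:320,150:410,::-1];cv2.imwrite("pics/t8.png",cv2.resize(a,None,fx=3,fy=2.99,interpolation=cv2.INTER_CUBIC))
E
```

```text
(581, 370, 3)
11.9 rel box x,y,z mm -195.26180597695588 339.89353513545575 111.04190480785321 [ 0.58466439 -0.34412667  0.15436794]
blob 272 285 226 238 278.88659793814435 232.6701030927835
-0.55 [259.  220.9] [274. 237.] [266.5 228.9]
-0.4 [261.1 220.7] [275.1 236.4] [268.1 228.5]
0 [267.6 220.8] [278.2 237. ] [272.9 228.8]
0.4 [270.7 222.9] [284.8 239.3] [277.7 231. ]
0.55 [271.8 224.3] [286.9 240.3] [279.4 232.3]
```

View pics/l8.png

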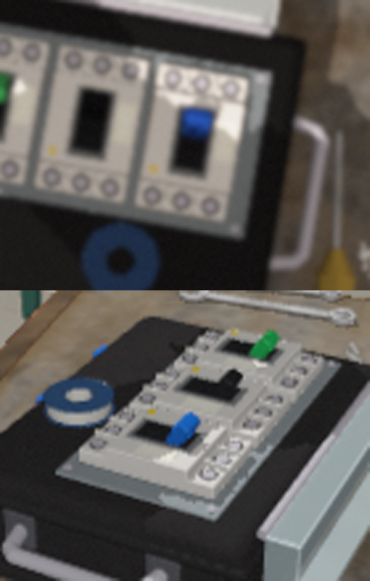

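View pics/t8.png

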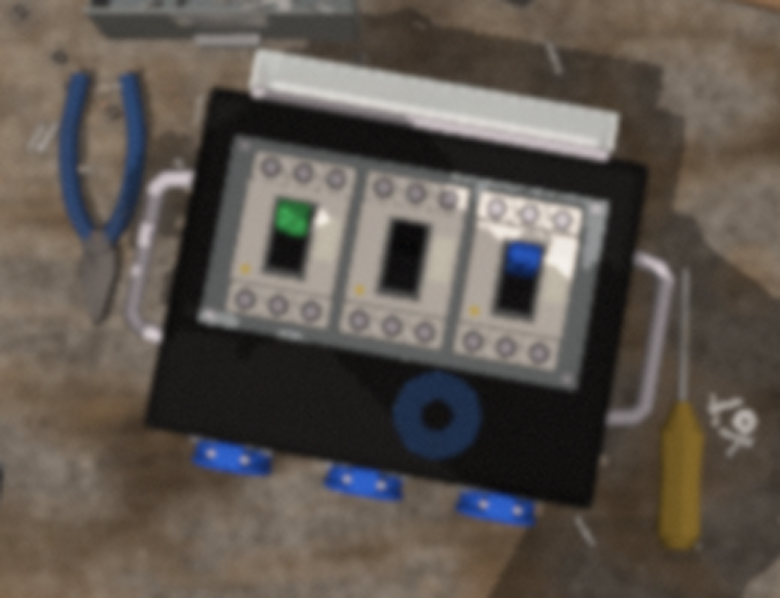

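The blue lever (522,258) now sits in its slot the same way as the green one (293,217). The black lever, tape, pliers and screwdriver look unmoved, and the arm is clear.

```bash
python3 -c "
from station import manip
print(manip.job_done())"
```

```text
the job is handed in; nothing more can be done
None
```

The blue breaker is reset, and I handed the job in at about 12 s of the 42 s allowed. With the fingers shut, I pushed the lever from the flap side to off. I then lifted over it, pushed it from the outlet side to on, and withdrew.

- **Off:** the lever's image centre was at column 266.7, against 266.5 predicted for fully off. It did not move while the finger advanced another 4 mm, so it had snapped to the stop.
- **On:** the last image gave 278.9, against 279.4 predicted for fully on. It did not move under a further nudge of about 8 N. In the top view it sits in its slot like the green lever.
- **Forces:** the highest reading I saw was about 12 N, during the push back from off. I only read the force at the end of each move.
- **Everything else:** by eye in the last pictures, the green and black levers, tape, pliers and screwdriver look unmoved. The robot was touching nothing.

No check failed. My first lever-angle predictions had a coding error, which I fixed before using any of the figures above.

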